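# Set the polariser and field-iris levers of a transmitted-light foot

### The arm

A 6-joint arm with a two-finger parallel gripper is mounted at the origin on the work surface. World frame = base frame: x ahead of the robot, y to its left, z up, the work surface at z = 0. Lengths are in m, angles in rad, forces in N, time in s.
With the tool pointing down it reaches from about 0.25 to 0.775 m from the base axis. Payload 4 kg.
Tool frame: the origin (TCP) lies between the finger pads; the fingertips stand 14 mm ahead of it and the grasp point (between the pads) lies 5 mm behind it; z points along the fingers, x is the direction in which the jaws open and shut, and the axes are right-handed (so a half turn about z gives the same grasp; the last joint's range is limited). The gripper opens to 85 mm and grips with 20 to 120 N. Pads are 22 mm wide; open, the fingers measure 114 mm over their backs; the gripper's body (76 mm by 85 mm) begins 54 mm behind the grasp point. The pads swing forward as they close: fully open they stand 13 mm farther back than shut.
Start: joints at [-1.424, 0.087, 1.371, -0, 1.684, -0.103], TCP at [0.136, -0.533, 0.245] pointing down, gripper open.
Joint ranges: [-3.1, 3.1], [-0.76, 2.03], [0.27, 2.55], [-1.08, 4.22], [0.17, 2.65], [-2.57, 2.57]. Speed limits (rad/s): [2.79, 2.79, 3.14, 3.14, 3.14, 3.14].

### API

Orientations are given as [roll, pitch, yaw] about the fixed x, y, z axes, in that order (R = Rz(yaw) Ry(pitch) Rx(roll)).
In Python, from plant import arm, vision, workorder gives the robot as it stands.
- The arm moves only by the shell command python3 -m inch 'ROWS'. ROWS is JSON, a list of rows, each a list of 5 numbers: the shift along the tool's x, y, z in cm, then the turn about the tool's z in degrees, then the opening, from 0 (shut) to 1 (fully open). A call has 1 to 5 rows; each row is the pose to reach, as a shift and turn from the pose commanded when the call began, along the tool's axes at that moment; what a row does not reach only later rows make up. A row lasts 1/12 s, in which the tool goes at most 41.7 mm and 7.16 degrees, less where a joint would pass 70% of its speed; a pose out of reach is approached as far as the arm can. A call with a gripper value outside its range is refused whole. The fingers move at their own pace and stop on an object; the grip force is fixed at half the most. Time passes only in rows, so rows that repeat a pose let the fingers close. It gives the time, the measured TCP pose, the force and the opening at its end, in the units of the state.
- arm.get_state(): the state, without advancing time (a new reading comes with each control period).
- vision.read_camera(name): name is "scene" or "side" or "wrist"; returns a dict with "image" (480x640x3 uint8, red, green, blue), "vertical_fov" (degrees; the focal length in pixels is half the picture's height over the tangent of half this angle, whatever the lens; pixels are square), "cx", "cy" (the principal point, pixels), "k1" (the pictures are not rectified: a ray, as slopes to the right and down, at radius r is drawn at 1 + k1 r^2 times it, then the intrinsics apply), "R" (3x3) and "t" (3): a world point X has camera coordinates R X + t. Camera axes: x right, y down, z forward; pixel columns grow to the right and rows downward; lengths in m; the calibration is good to about 2 mm. A picture is of the moment at which its call begins. There is no depth.
- workorder.sign_off(): hands the job in, once; it reports no verdict.
The state is a dict: "clock": time; "q": joint angles; "qvel": joint speeds; "effort": joint torques, N m; "position": TCP position; "tcp_rot": TCP orientation; "ft_force": force on the tool from outside, world axes, zero at the start; "ft_torque": the same for the moment, N m; "grip_width": finger opening in m.
Only numpy, scipy, OpenCV 4.12 (cv2) and the standard library are available. Lean on these libraries where they do the work, as an engineer would, in place of code of your own. Each camera call takes 0.05 s, during which the arm holds its last target.

### The job

Set the lamp port of the microscope foot for the next specimen: with a fingertip, gently push the yellow-knobbed lever of the upper (polariser) ring round until it stands over the red index tab, and push the black-knobbed lever of the lower (field iris) ring round until it stands over the green line. Only push the levers, never pinch them; do not shift the red tab, and leave everything else standing where it is.

Things in the scene. Friction and masses are not known exactly. Their poses are not given: they have to be found in the camera images.
- foot: Cream microscope foot, fixed to the table. Origin at table height on the vertical axis common to both rings; x points from the port to the black finned lamp housing (away from the robot, give or take its yaw), z up. Housing x -120 to +240 mm, y -110 to +110 mm, deck 50 mm high; lamp housing top 89 mm, x 147 to 233 mm, y -75 to +75 mm.
- polariser_axis (a point): Point on the foot's ring axis at the height of the yellow-knobbed lever (97 mm); axes as the foot's. Port from below up: aluminium scale flange, radius 80 mm, top 58 mm high; black iris ring, radius 63 mm, top 78 mm; aluminium scale collar, radius 53.5 mm, top 86 mm; black polariser ring, radius 43 mm, top 104 mm.
- polariser (a joint): Turn of the upper (polariser) ring, rad. At 0 (a stop) its lever points 190 degrees counter-clockwise, seen from above, from the foot's x (towards the robot); it grows counter-clockwise (towards the foot's -y side) to a stop at 1.75. It stays where it is left; turning it takes about 0.10 N m, i.e. 1 N at the knob.
- polariser_knob (a point): Middle of the yellow knob on the polariser lever: 98 mm out from the axis, 97 mm above the table; its x axis points out along the lever. The lever is a level radial steel rod of 6 mm diameter with a knob of 13 mm diameter from 86 to 110 mm out. It may be pushed sideways from either side.
- index (a joint): Place of the red index tab on the upper scale, in the same terms as polariser: the lever stands over the tab when both joint values are equal. The tab can slide stiffly and is to be left alone.
- index_tab (a point): Top of the red index tab (11 mm wide) at the rim of the upper scale collar: 55 mm out from the axis, 87 mm above the table; x points radially out. The tab reaches 61 mm out; the polariser lever passes over it.
- iris (a joint): Turn of the lower (field iris) ring, rad. At 0 (a stop) its lever points 150 degrees counter-clockwise, seen from above, from the foot's x (robot side, to its left); it grows clockwise (towards the foot's +y side, then the lamp) to a stop at 1.30. The green line is at 0.95. It stays where it is left; turning it takes about 0.10 N m, i.e. 1 N at the knob.
- iris_knob (a point): Middle of the black knob on the iris lever: 100 mm out from the axis, 72 mm above the table; its x axis points out along the lever. Level radial steel rod of 6 mm diameter with a knob of 13 mm diameter from 88 to 112 mm out. It may be pushed sideways from either side.
- green_line (a point): Middle of the green line (8 mm wide, 15 mm long, radial) on the lower scale flange: 71.5 mm out from the axis, 58 mm above the table; axes as the foot's. The iris lever passes over it.
- dust_cap: Black round dust cap, 42 mm diameter, 13 mm high, lying on the foot's deck beside the lamp housing (underside 50 mm above the table); loose, origin at the centre of its underside. To be left alone.
- objective: Silver objective lens standing upright beside the foot, 29 mm diameter, 50 mm high; loose, origin at the centre of its underside. To be left alone.
- vial_a: Amber glass vial with black cap beside the foot, 25 mm diameter, 54 mm high; loose, origin at the centre of its underside. To be left alone.
- vial_b: A second such vial, on the right side of the table, 25 mm diameter, 54 mm high; loose, origin at the centre of its underside. To be left alone.
- squeeze_bottle: White squeeze bottle with red cap and thin spout on the left, 62 mm diameter, 174 mm high; loose, origin at the centre of its underside. To be left alone.
- slide_box: Blue flat slide box on the left, 90 x 105 x 35 mm; loose, origin at the centre of its underside. To be left alone.
- hex_driver: Grey-handled hex driver lying on the right, 180 mm long along its x, 23 mm high; loose, origin at the middle of its underside (on the table, below the shaft). To be left alone.
- filter_ring: Black filter ring with green glass on the right, 45 mm diameter, 10 mm high; loose, origin at the centre of its underside. To be left alone.

How it is judged:
By the outcome, as a careful person would: the job done as asked, in the order asked, and still so for the second after the job is handed in, with the robot touching nothing.
It also fails if it takes over 61 s, if anything falls off the work surface, if the arm or the gripper's body presses on something with over 40 N, if the wrist force passes 120 N, or if a joint passes its speed limit or range.

## Working session

There is one attempt and no reset: what is moved stays moved. The work goes in short steps, Python scripts to look and compute and a shell command to move; the robot and the scene stay as the last step left them, time stands still between calls to the robot, and variables do not carry over. Pictures are saved under pics/ and viewed, and the job is handed in when it is done.

```bash
ls; mkdir -p pics
python3 - <<'E'
from plant import arm, vision
import cv2
print(arm.get_state())
for n in ["scene","side","wrist"]:
    c=vision.read_camera(n); cv2.imwrite(f"pics/{n}0.png",c["image"][:,:,::-1]); print(n,{k:v for k,v in c.items() if k!="image"})
E
```

```text
pics
{'clock': 0.0, 'q': array([-1.42411701e+00,  8.79420714e-02,  1.37227296e+00, -4.52263573e-05,
        1.68359801e+00, -1.03107566e-01]), 'qvel': array([-6.15469807e-05, -3.96056979e-05,  3.85664220e-04, -3.61680826e-04,
        3.08931137e-04, -1.70525932e-04]), 'effort': array([-1.23467158e-03, -3.51862872e+01, -3.13275790e+01, -3.14842318e-04,
        1.06171228e-02, -1.31312203e-05]), 'position': array([ 0.13586689, -0.53246536,  0.24413667]), 'tcp_rot': array([-3.14140883e+00,  2.21321920e-03, -1.32101428e+00]), 'ft_force': array([ 0.2045085 , -0.6730177 ,  0.01123089]), 'ft_torque': array([-0.02733216,  0.0437394 ,  0.01291225]), 'grip_width': 0.08547424262409803}
scene {'vertical_fov': 52.668678917038314, 'cx': 311.6531092681577, 'cy': 230.61739731476763, 'k1': -0.02545017285835706, 'R': array([[ 0.6933068 ,  0.72046475, -0.01600702],
       [ 0.4385185 , -0.43940669, -0.78397914],
       [-0.57186293,  0.53651869, -0.62058077]]), 't': array([-0.42406703, -0.18237092,  1.36452393])}
side {'vertical_fov': 56.294401003210446, 'cx': 313.9816452505207, 'cy': 243.99483898907638, 'k1': -0.08792011028097345, 'R': array([[ 0.98077108, -0.19505351, -0.00649754],
       [-0.12893311, -0.62259185, -0.77185208],
       [ 0.14650714,  0.75784795, -0.63576894]]), 't': array([-0.55319181,  0.13861212,  0.94912021])}
wrist {'vertical_fov': 61.827479374374214, 'cx': 329.36725247952205, 'cy': 237.11590701570344, 'k1': 0.006053201598603428, 'R': array([[ 0.24681697, -0.96906048, -0.00177814],
       [-0.92374345, -0.23582862,  0.30179945],
       [-0.29288125, -0.07284668, -0.95336978]]), 't': array([-0.54858168, -0.03928267,  0.37924127])}
```

View pics/scene0.png

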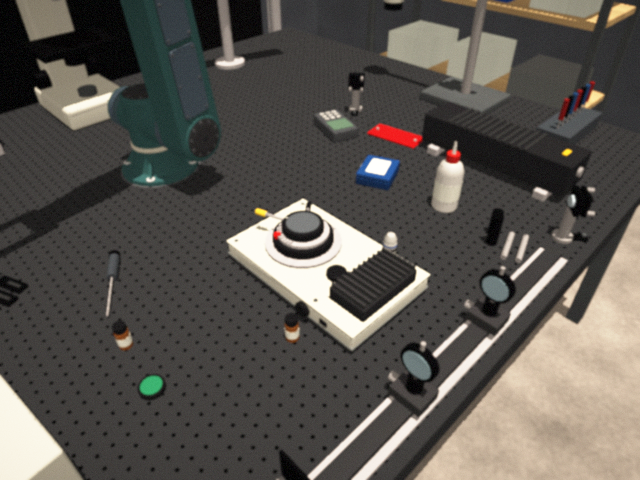

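View pics/side0.png

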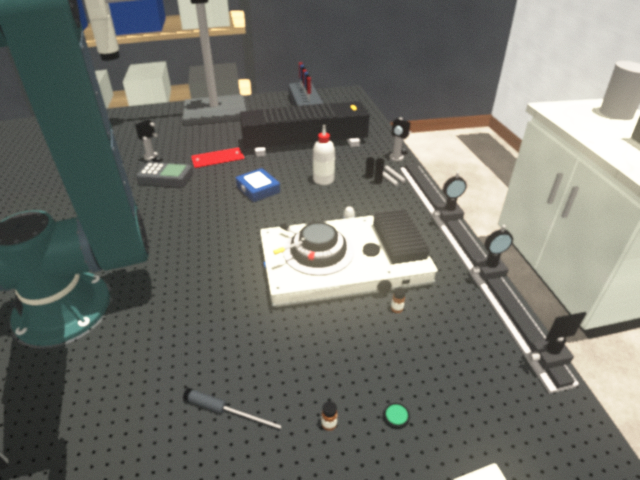

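View pics/wrist0.png

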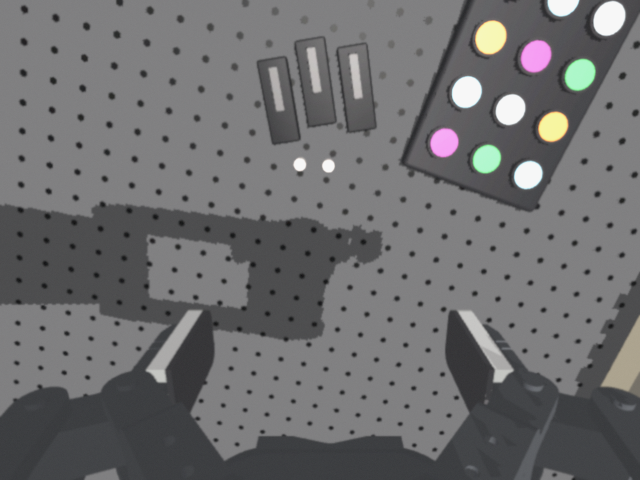

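Both views show the foot near scene (330,265) and side (345,255). I'll zoom in on both.

```bash
python3 - <<'E'
import cv2
for n,(x,y,w,h) in {"scene":(220,190,220,165),"side":(250,200,200,150)}.items():
    im=cv2.imread(f"pics/{n}0.png")[y:y+h,x:x+w]
    im=cv2.convertScaleAbs(im,alpha=1.0)
    cv2.imwrite(f"pics/{n}0z.png",cv2.resize(im,(800,600),interpolation=cv2.INTER_CUBIC))
E
cat > h.py <<'E'
import numpy as np,cv2,pickle
def K(c):
    f=240/np.tan(np.radians(c["vertical_fov"]/2)); return f
def project(c,X):
    X=np.atleast_2d(X); p=X@np.array(c["R"]).T+c["t"]; s=p[:,:2]/p[:,2:]
    r2=(s**2).sum(1,keepdims=True); s=s*(1+c["k1"]*r2)
    return s*K(c)+[c["cx"],c["cy"]]
def ray(c,uv):
    d=(np.array(uv,float)-[c["cx"],c["cy"]])/K(c); s=d.copy()
    for _ in range(20): s=d/(1+c["k1"]*(s@s))
    R=np.array(c["R"]); o=-R.T@c["t"]; v=R.T@np.r_[s,1]; return o,v
def atz(c,uv,z):
    o,v=ray(c,uv); return o+v*(z-o[2])/v[2]
E
```

```text
(no output)
```

View pics/scene0z.png

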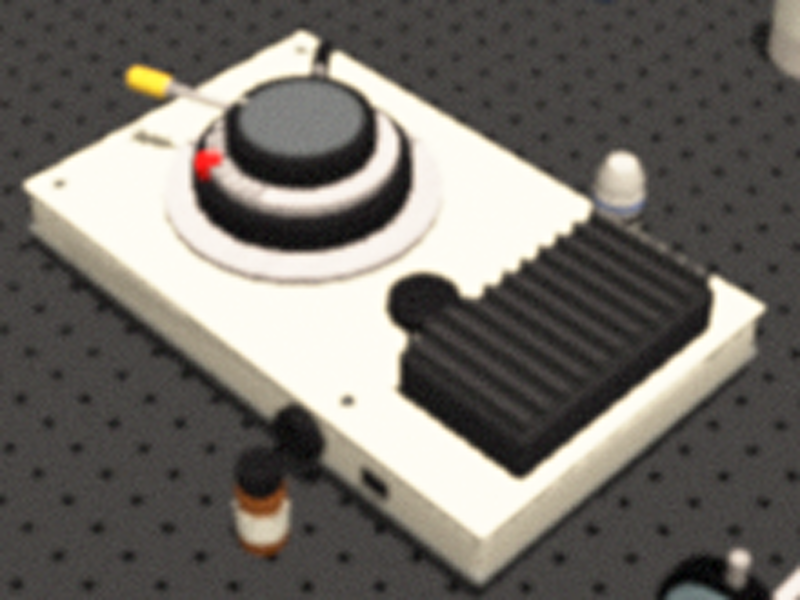

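View pics/side0z.png

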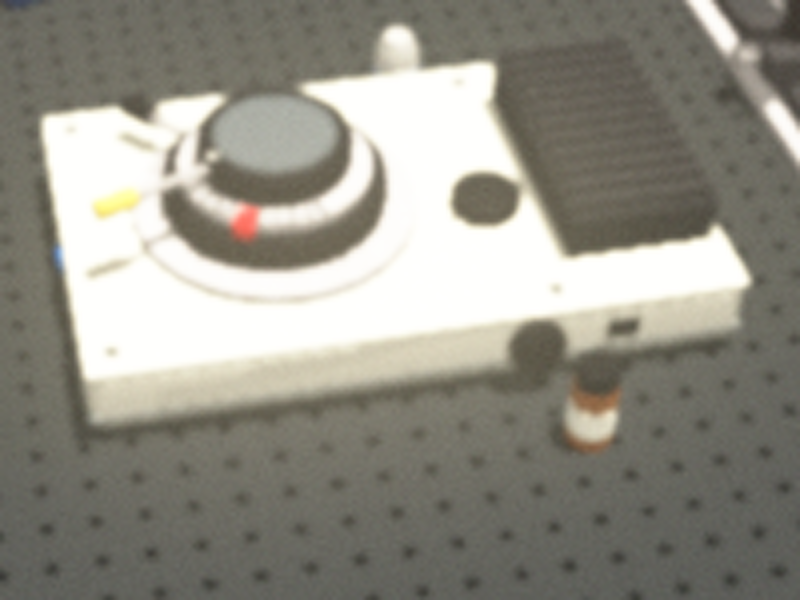

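```bash
cat >> h.py <<'E'
def loadcams():
    return pickle.load(open("cams.pkl","rb"))
E
python3 - <<'E'
from plant import vision
from h import *
from scipy.optimize import least_squares
C={n:vision.read_camera(n) for n in ["scene","side"]}
pickle.dump(C,open("cams.pkl","wb"))
S=lambda p:np.array(p)*.275+[220,190]-.36
D=lambda p:np.array(p)*.25+[250,200]-.37
obs=[("scene",(-.12,.11,.05),S((300,30))),("scene",(-.12,-.11,.05),S((25,186))),("scene",(.24,.11,.05),S((768,307))),("scene",(.24,-.11,.05),S((481,552))),
("side",(-.12,.11,.05),D((42,116))),("side",(-.12,-.11,.05),D((90,382))),("side",(.24,-.11,.05),D((749,280)))]
def W(p,q): c,s=np.cos(p[2]),np.sin(p[2]); return np.array([p[0]+c*q[0]-s*q[1],p[1]+s*q[0]+c*q[1],q[2]])
f=lambda p:np.concatenate([project(C[n],W(p,q))[0]-uv for n,q,uv in obs])
r=least_squares(f,[.5,-.1,0]); p=r.x; print(p,np.degrees(p[2])); print(r.fun.reshape(-1,2).round(1))
def ang(n,uv,z):
    X=atz(C[n],uv,z); d=X[:2]-p[:2]; return X.round(3),"r",np.hypot(*d).round(4),"ang",np.degrees(np.arctan2(d[1],d[0])-p[2])%360
print("yk",ang("scene",S((150,81)),.097),ang("side",D((117,203)),.097))
print("tab",ang("scene",S((208,160)),.087),ang("side",D((247,215)),.087))
print("ik",ang("scene",S((322,50)),.072),ang("side",D((138,106)),.072))
print("top",atz(C["scene"],S((306,118)),.104),atz(C["side"],D((281,133)),.104))
np.save("foot.npy",p)
for n,s in (("side",D),("scene",S)):
  for nm,uv,z in ((("vialA",(590,430),.02),("obj",(395,70),.03)) if n=="side" else (("vialA",(262,520),.02),("obj",(620,190),.03))):
    print(nm,ang(n,s(uv),z))
E
```

```text
[ 0.57733014  0.01007362 -0.00478523] -0.27417345171310153
[[ 0.8  1.2]
 [-0.3  0.5]
 [-0.6  0.7]
 [ 0.6 -2.9]
 [ 0.6  1.2]
 [-0.6 -0.4]
 [ 1.1  1.1]]
yk (array([ 0.48 , -0.019,  0.097]), 'r', np.float64(0.1016), 'ang', np.float64(197.1645516703938)) (array([ 0.485, -0.02 ,  0.097]), 'r', np.float64(0.0966), 'ang', np.float64(198.24272973942246))
tab (array([ 0.55 , -0.036,  0.087]), 'r', np.float64(0.0535), 'ang', np.float64(239.0132812420701)) (array([ 0.553, -0.032,  0.087]), 'r', np.float64(0.0484), 'ang', np.float64(239.7095900244832))
ik (array([0.502, 0.096, 0.072]), 'r', np.float64(0.1143), 'ang', np.float64(131.38161100154684)) (array([0.512, 0.095, 0.072]), 'r', np.float64(0.1068), 'ang', np.float64(127.97989526440747))
top [0.57663274 0.01400784 0.104     ] [0.58030366 0.01243044 0.104     ]
vialA (array([ 0.708, -0.158,  0.02 ]), 'r', np.float64(0.2125), 'ang', np.float64(308.0870903357666))
obj (array([0.685, 0.154, 0.03 ]), 'r', np.float64(0.1796), 'ang', np.float64(53.58332637831917))
vialA (array([ 0.716, -0.149,  0.02 ]), 'r', np.float64(0.2115), 'ang', np.float64(311.30497775093824))
obj (array([0.687, 0.162, 0.03 ]), 'r', np.float64(0.1874), 'ang', np.float64(54.44811186730901))
```

```bash
python3 -m inch '[[-2.5,-3.1,0,0,0],[-5,-6.2,0,0,0],[-7.5,-9.3,0,0,0],[-10,-12.4,0,0,0],[-12.5,-15.5,0,0,0]]'; python3 -m inch '[[-2.5,-3.1,0,0,0],[-5,-6.2,0,0,0],[-7.5,-9.3,0,0,0],[-10,-12.4,0,0,0],[-12.5,-15.5,0,0,0]]'; python3 -m inch '[[-2.5,-3.1,0,0,0],[-5,-6.2,0,0,0],[-7.5,-9.3,0,0,0],[-10,-12.4,0,0,0],[-12.5,-15.5,0,0,0]]'; python3 -m inch '[[-2,-2.5,-1,7,0],[-4,-5,-2,14,0],[-4,-5,-2,21,0],[-4,-5,-2,28,0],[-4,-5,-2,35,0]]'
```

```text
clock: 0.67
position: [0.2559, -0.3719, 0.2452]
tcp_rot: [-3.141, -0.0, -1.322]
ft_force: [1.3, -0.1, 0.4]
grip_width: 0.0258
clock: 1.08
position: [0.3752, -0.2123, 0.2455]
tcp_rot: [-3.141, -0.001, -1.321]
ft_force: [0.6, -0.8, -0.9]
grip_width: 0.0001
clock: 1.5
position: [0.4946, -0.0527, 0.2454]
tcp_rot: [-3.141, -0.0, -1.321]
ft_force: [0.8, -0.8, -0.8]
grip_width: 0.0003
clock: 1.92
position: [0.5327, -0.0026, 0.2651]
tcp_rot: [3.141, -0.0, -1.936]
ft_force: [-0.3, -0.8, 0.6]
grip_width: 0.0001
```

```bash
for i in 1 2 3; do python3 -m inch '[[0,0,0,-7,0],[0,0,0,-14,0],[0,0,0,-21,0],[0,0,0,-28,0],[0,0,0,-35,0]]'|sed -n 1,3p; done; python3 -m inch '[[0,0,0,-7,0],[0,0,0,-14,0],[0,0,0,-21,0],[0,0,0,-23,0],[0,0,0,-23,0]]'
python3 - <<'E'
from plant import vision
from h import *
c=vision.read_camera("wrist"); pickle.dump(c,open("w1.pkl","wb")); cv2.imwrite("pics/w1.png",c["image"][:,:,::-1])
E
```

```text
clock: 2.33
position: [0.5323, -0.0035, 0.2651]
tcp_rot: [3.141, 0.0, -1.315]
clock: 2.75
position: [0.5323, -0.0035, 0.2651]
tcp_rot: [3.141, 0.0, -0.704]
clock: 3.17
position: [0.5323, -0.0035, 0.2651]
tcp_rot: [3.141, 0.0, -0.093]
clock: 3.58
position: [0.5323, -0.0035, 0.2651]
tcp_rot: [-3.142, 0.0, 0.303]
ft_force: [0.5, -0.2, -0.0]
grip_width: -0.0001
```

View pics/w1.png

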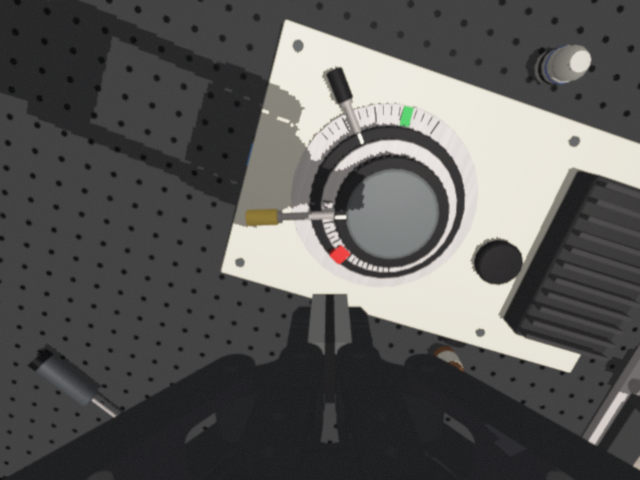

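The wrist picture shows everything: yellow knob at (263,216), red tab (340,254), black knob (340,85), green line (407,116), polariser ring top centre about (397,213), deck corners (286,20), (221,272).

Run:
```python
from h import *
from scipy.optimize import least_squares
c=pickle.load(open("w1.pkl","rb")); C=loadcams(); C["wrist"]=c
S=lambda p:np.array(p)*.275+[220,190]-.36
D=lambda p:np.array(p)*.25+[250,200]-.37
print("tops", atz(c,(397,213),.104))
P=lambda p,r,a,z:np.array([p[0]+r*np.cos(a+p[2]),p[1]+r*np.sin(a+p[2]),z])
def W(p,q): return P(p,np.hypot(q[0],q[1]),np.arctan2(q[1],q[0]),q[2])
# params x,y,yaw, aY,aTab,aI ; green known
G=np.radians(150)-.95
def f(p,names=("wrist",)):
    L=[]
    if "wrist" in names: L+=[project(c,W(p,(-.12,.11,.05)))[0]-(286,20),project(c,W(p,(-.12,-.11,.05)))[0]-(221,272),
      project(c,P(p,.098,p[3],.097))[0]-(263,216),project(c,P(p,.058,p[4],.087))[0]-(340,254),project(c,P(p,.100,p[5],.072))[0]-(340,86),project(c,P(p,.0715,G,.058))[0]-(407,116),project(c,P(p,0,0,.104))[0]-(395,214)]
    for n,m,a in (("scene",S,[(150,81),(207,160),(322,52)]),("side",D,[(117,203),(247,212),(138,106)])):
        if n in names:
            L+=[project(C[n],P(p,.098,p[3],.097))[0]-m(a[0]),project(C[n],P(p,.057,p[4],.087))[0]-m(a[1]),project(C[n],P(p,.100,p[5],.072))[0]-m(a[2])]
    return np.concatenate(L)
for names in (("wrist",),("wrist","scene","side")):
    r=least_squares(f,[.577,.01,0,3.45,4.18,2.27],args=(names,),loss="soft_l1"); p=r.x
    print(p[:2].round(4),np.degrees(p[2:]).round(2)); print(f(p,names).reshape(-1,2).round(1).tolist())
    print("pol",p[3]-np.radians(190),"idx",p[4]-np.radians(190),"iris",np.radians(150)-p[5])
np.save("fit.npy",p)
```

```text
tops [0.57829188 0.01597742 0.104     ]
[0.5767 0.0141] [-1.5000e-01  1.9910e+02  2.4157e+02  1.3120e+02]
[[-0.2, -1.8], [0.9, 0.4], [1.0, -0.1], [-2.7, 3.5], [-0.1, -0.3], [1.0, -0.5], [-0.9, 0.7]]
pol 0.1588012505508556 idx 0.90009215952773 iris 0.32808603534100467
[0.5766 0.0142] [-1.5000e-01  1.9927e+02  2.4276e+02  1.3121e+02]
[[-0.3, -1.9], [0.8, 0.4], [1.0, 0.2], [-1.7, 4.4], [-0.2, -0.4], [0.9, -0.6], [-1.0, 0.6], [1.7, 0.5], [0.3, 0.3], [0.6, 2.3], [-0.8, -0.5], [-0.6, 2.3], [-0.2, 1.3]]
pol 0.1618762924161672 idx 0.9207946712631361 iris 0.32797355413469154
```

Run:
```python
from h import *
c=pickle.load(open("w1.pkl","rb")); p=np.load("fit.npy")
im=c["image"][:,:,::-1][60:300,230:500].copy(); k=2.9
im=cv2.resize(im,None,fx=k,fy=2.5 if 0 else k,interpolation=cv2.INTER_CUBIC)[:600*2]
P=lambda r,a,z:np.array([p[0]+r*np.cos(a+p[2]),p[1]+r*np.sin(a+p[2]),z])
def dot(X,col):
    u=(project(c,X)[0]-[230,60]+.5)*k-.5; cv2.circle(im,tuple(int(round(v)) for v in u),2,col,-1)
for a in np.linspace(0,2*np.pi,90):
    for r,z in ((.08,.058),(.0535,.086),(.043,.104)): dot(P(r,a,z),(255,0,255))
im=im[:600]
cv2.imwrite("pics/w1z.png",im)
hsv=cv2.cvtColor(c["image"],cv2.COLOR_RGB2HSV)
m=((hsv[...,0]<8)|(hsv[...,0]>172))&(hsv[...,1]>150)&(hsv[...,2]>80)
ys,xs=np.nonzero(m[200:300,300:400]); print(xs.mean()+300,ys.mean()+200,len(xs),xs.min()+300,xs.max()+300,ys.min()+200,ys.max()+200)
for z in (.082,.087):
  X=atz(c,(xs.mean()+300,ys.mean()+200),z);d=X[:2]-p[:2];print(z,np.hypot(*d),np.degrees(np.arctan2(d[1],d[0])-p[2])%360)
```

```text
338.9585253456221 254.12442396313364 217 330 349 246 262
0.082 0.056223881275614895 241.8498372911048
0.087 0.05505653155012186 240.4003447485769
```

View pics/w1z.png

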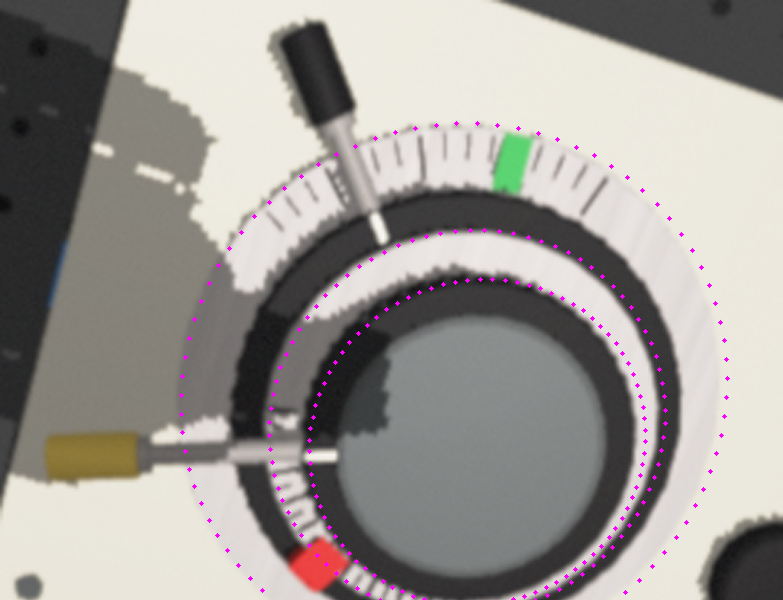

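```bash
python3 -m inch '[[-2.5,-1.3,0,0,0],[-5,-2.7,0,0,0],[-5,-2.7,3,0,0],[-5,-2.7,6,0,0],[-5,-2.7,9,0,0]]'; python3 -m inch '[[0,0,2.5,0,0],[0,0,5,0,0],[0,0,6.8,0,0],[0,0,7.3,0,0],[0,0,7.3,0,0]]';  python3 - <<'E'
from plant import vision
from h import *
for n in ("wrist","side"):
  c=vision.read_camera(n); pickle.dump(c,open(n+"2.pkl","wb")); im=c["image"][:,:,::-1]
  if n=="side": im=cv2.resize(im[190:310,240:400],(800,600),interpolation=cv2.INTER_CUBIC)
  cv2.imwrite(f"pics/{n}2.png",im)
E
```

```text
clock: 4.05
position: [0.4767, 0.0075, 0.1754]
tcp_rot: [3.14, -0.003, 0.301]
ft_force: [-0.0, -0.9, -1.1]
grip_width: -0.0001
clock: 4.47
position: [0.4753, 0.0075, 0.1006]
tcp_rot: [-3.14, 0.004, 0.301]
ft_force: [-0.2, 1.1, 0.9]
grip_width: 0.0001
```

View pics/wrist2.png

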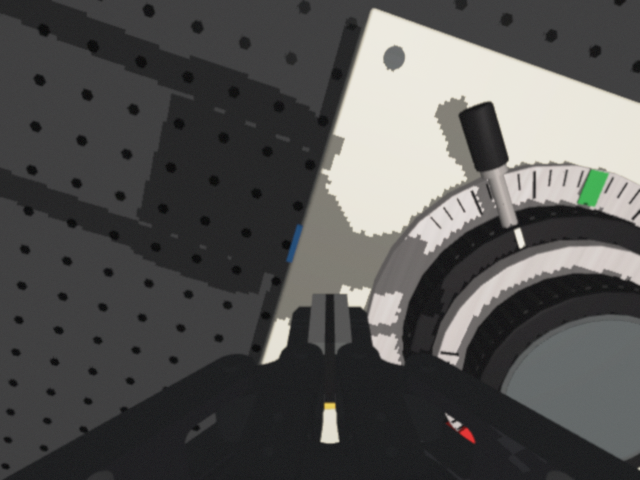

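View pics/side2.png

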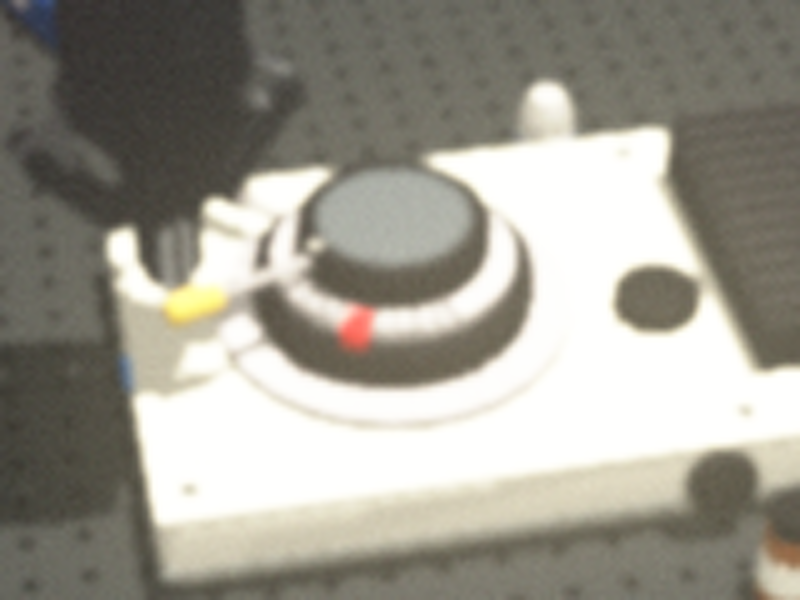

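The shut fingertips stand just behind (left of) the yellow knob, clear of it. I'll close up and then push round in an arc.

```bash
python3 -m inch '[[0,0.3,0,-1,0],[0,0.6,0,-2,0],[0,0.9,0,-2,0],[0,0.9,0,-2,0]]'
for i in 1 2 3; do python3 -m inch '[[-0.04,0.26,0,-1.5,0],[-0.08,0.52,0,-3,0],[-0.11,0.77,0,-4.5,0],[-0.13,1.03,0,-6,0],[-0.14,1.29,0,-7.5,0]]'; done;  python3 - <<'E'
from plant import vision
from h import *
for n in ("wrist","side"):
  c=vision.read_camera(n); pickle.dump(c,open(n+"3.pkl","wb")); im=c["image"][:,:,::-1]
  if n=="side": im=cv2.resize(im[190:310,240:400],(800,600),interpolation=cv2.INTER_CUBIC)
  cv2.imwrite(f"pics/{n}3.png",im)
E
```

```text
clock: 4.9
position: [0.4801, -0.0019, 0.1033]
tcp_rot: [3.14, -0.002, 0.336]
ft_force: [0.5, -0.6, 0.0]
grip_width: 0.0001
clock: 5.32
position: [0.4824, -0.0138, 0.1028]
tcp_rot: [-3.141, -0.001, 0.469]
ft_force: [-0.3, 1.6, 0.5]
grip_width: -0.0002
clock: 5.73
position: [0.4869, -0.026, 0.1027]
tcp_rot: [-3.141, -0.0, 0.6]
ft_force: [-1.0, 0.6, 1.2]
grip_width: 0.0
clock: 6.15
position: [0.4929, -0.0374, 0.1027]
tcp_rot: [-3.141, -0.0, 0.731]
ft_force: [-0.3, 0.4, 1.3]
grip_width: 0.0
```

View pics/side3.png

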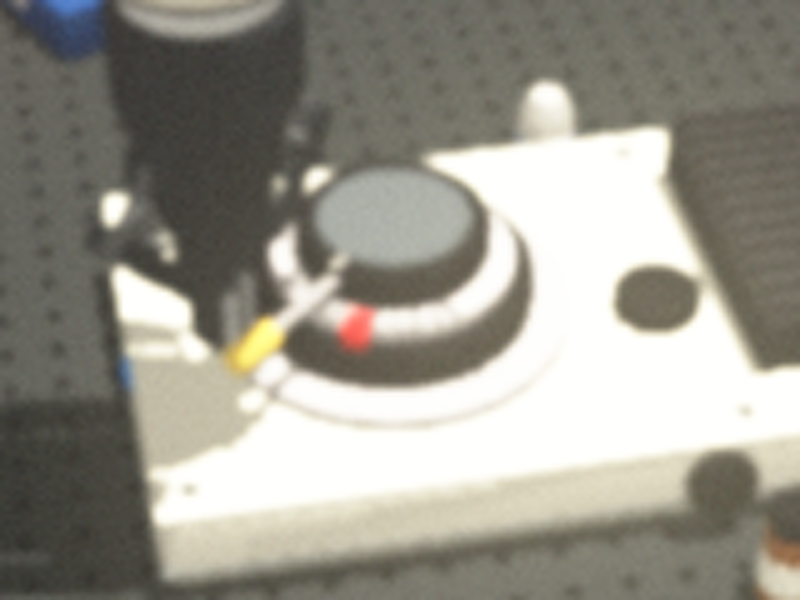

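View pics/wrist3.png

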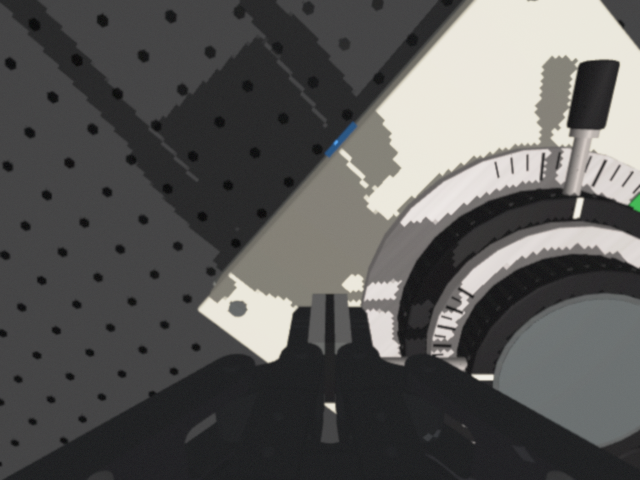

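The lever is moving and sits ahead of the finger: side zoom shows the knob at (257,345), and the tab at (356,328) is untouched. Measuring its angle now.

Run:
```python
from h import *
p=np.load("fit.npy"); c=pickle.load(open("side3.pkl","rb"))
for nm,uv,z in (("knob",(257,345),.097),("tab",(357,325),.087),("root",(341,263),.097)):
    u=np.array(uv)*.2+[240,190]-.4
    X=atz(c,u,z);d=X[:2]-p[:2];print(nm,np.hypot(*d),np.degrees(np.arctan2(d[1],d[0]))%360)
```

```text
knob 0.09568382656889687 222.76260653189323
tab 0.05569490592323425 242.8268822381936
root 0.03293872788292996 216.3744467016256
```

```bash
for i in 1 2; do python3 -m inch '[[-0.04,0.26,0,-1.5,0],[-0.08,0.52,0,-3,0],[-0.11,0.77,0,-4.5,0],[-0.13,1.03,0,-6,0],[-0.14,1.29,0,-7.5,0]]'; done; python3 -m inch '[[0,-1,0,0,0],[0,-1.5,0,0,0],[0,-3,-2.5,0,0],[0,-6,-5,0,0],[0,-7.5,-7,0,0]]'; python3 -m inch '[[0,-2,-2,0,0],[0,-4,-4,0,0],[0,-4,-6,0,0],[0,-4,-6,0,0]]';  python3 - <<'E'
from plant import vision
from h import *
for n in ("wrist","side"):
  c=vision.read_camera(n); pickle.dump(c,open(n+"4.pkl","wb")); im=c["image"][:,:,::-1]
  if n=="side": im=cv2.resize(im[190:310,240:400],(800,600),interpolation=cv2.INTER_CUBIC)
  cv2.imwrite(f"pics/{n}4.png",im)
E
```

```text
clock: 6.67
position: [0.5004, -0.0479, 0.1025]
tcp_rot: [-3.141, -0.0, 0.861]
ft_force: [-0.1, 1.1, 0.1]
grip_width: -0.0001
clock: 7.08
position: [0.5092, -0.0573, 0.1025]
tcp_rot: [-3.141, -0.0, 0.992]
ft_force: [-0.9, 1.1, -0.0]
grip_width: -0.0003
clock: 7.5
position: [0.4442, -0.015, 0.1732]
tcp_rot: [-3.14, 0.0, 0.991]
ft_force: [0.5, 0.0, -0.2]
grip_width: 0.0002
clock: 7.83
position: [0.4138, 0.0062, 0.2371]
tcp_rot: [3.133, -0.004, 0.992]
ft_force: [0.5, -0.8, 0.6]
grip_width: 0.0004
```

View pics/side4.png

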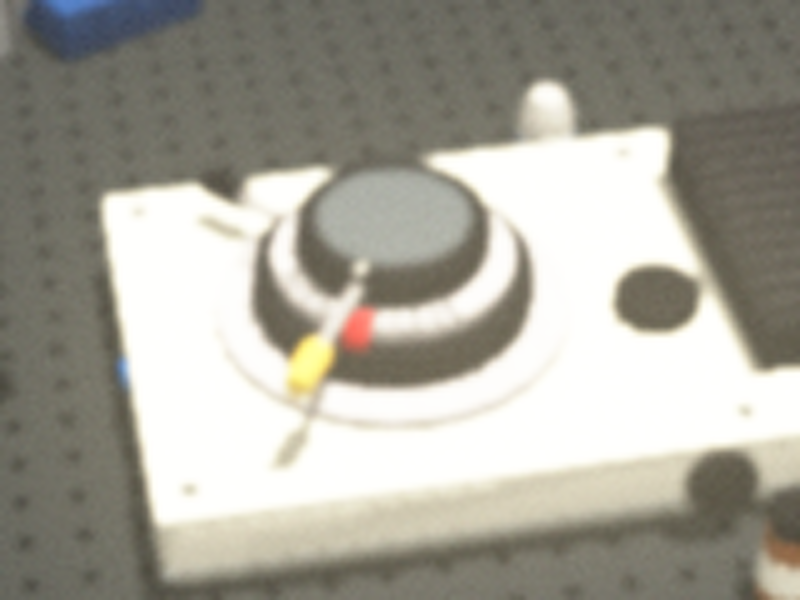

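View pics/wrist4.png

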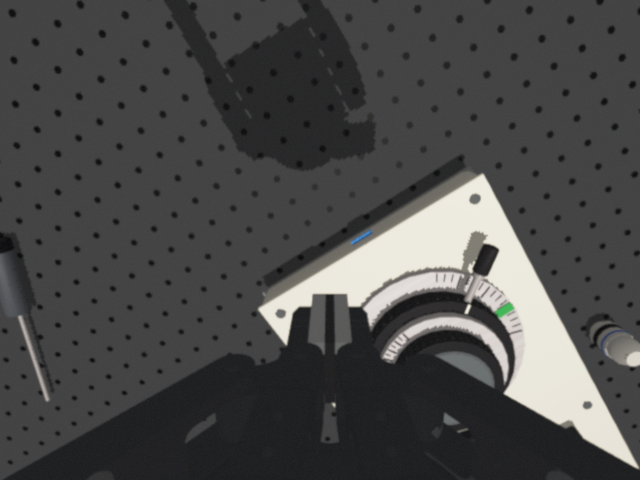

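```bash
python3 -m inch '[[0,4,-1,0,0],[0,8,-2,0,0],[0,12,-3,0,0],[0,16,-3,0,0],[0,19,-3,0,0]]';python3 -m inch '[[0,0,0,0,0],[0,0,0,0,0]]';  python3 - <<'E'
from plant import vision
from h import *
for n in ("wrist",):
  c=vision.read_camera(n); pickle.dump(c,open(n+"5.pkl","wb")); im=c["image"][:,:,::-1]
  cv2.imwrite(f"pics/{n}5.png",im)
E
```

```text
clock: 8.35
position: [0.5738, -0.1005, 0.2601]
tcp_rot: [-3.14, 0.001, 0.99]
ft_force: [0.5, 0.2, 0.0]
grip_width: -0.0003
clock: 8.52
position: [0.5721, -0.0994, 0.2583]
tcp_rot: [-3.135, 0.002, 0.989]
ft_force: [-0.6, -0.1, 0.2]
grip_width: 0.0003
```

View pics/wrist5.png

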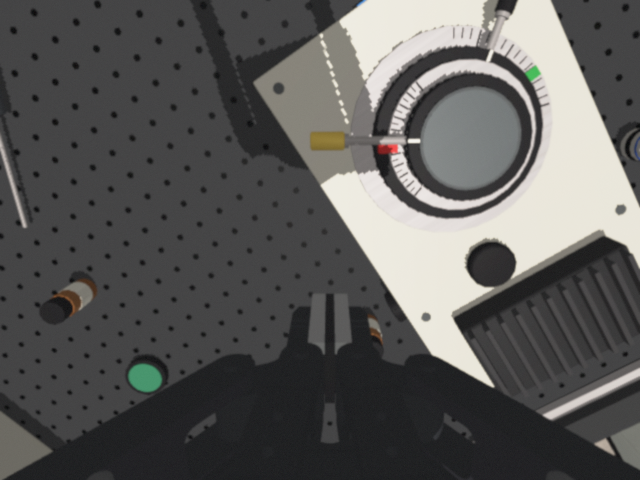

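The wrist view shows the knob at (327,141), the rod running level to the white mark at (414,141), and the red tab at (388,149), still on the far side of the rod. Overlaying the model to get the remaining angle.

```bash
cat > ov.py <<'E'
from h import *
def overlay(c,p,pol,tab,iris,box,k,out):
    x0,y0,w,h=box
    im=cv2.resize(c["image"][:,:,::-1][y0:y0+h,x0:x0+w],None,fx=k,fy=k,interpolation=cv2.INTER_CUBIC)
    a0=p[2]
    P=lambda r,a,z,t=0:np.array([p[0]+r*np.cos(a+a0)-t*np.sin(a+a0),p[1]+r*np.sin(a+a0)+t*np.cos(a+a0),z])
    def line(Xs,col):
        u=((project(c,np.array(Xs))-[x0,y0]+.5)*k-.5).round().astype(int)
        cv2.polylines(im,[u.reshape(-1,1,2)],False,col,1,cv2.LINE_AA)
    A=np.linspace(0,2*np.pi,100)
    for r,z in ((.08,.058),(.063,.078),(.0535,.086),(.043,.104)): line([P(r,a,z) for a in A],(255,0,255))
    r=np.radians
    def box_(a,z,r0,r1,w,col): line([P(r0,a,z,w),P(r1,a,z,w),P(r1,a,z,-w),P(r0,a,z,-w),P(r0,a,z,w)],col)
    box_(r(pol),.097,.086,.110,.0065,(255,0,0)); box_(r(pol),.097,.043,.086,.003,(255,0,0))
    box_(r(tab),.087,.05,.061,.0055,(255,255,0))
    box_(r(iris),.072,.088,.112,.0065,(255,0,0)); box_(r(iris),.072,.063,.088,.003,(255,0,0))
    box_(r(150)-.95,.058,.064,.079,.004,(0,0,255))
    cv2.imwrite(out,im)
def refit(c,guess,deg_pts):
    """deg_pts: list of (r,angle(deg)|'pol'|'tab'|'iris',z,uv)"""
    from scipy.optimize import least_squares
    keys=["pol","tab","iris"]
    used=[k for k in keys if any(d[1]==k for d in deg_pts)]
    def f(v):
        o=[]
        for r,a,z,uv in deg_pts:
            a=v[3+used.index(a)] if a in used else np.radians(a)
            X=[v[0]+r*np.cos(a+v[2]),v[1]+r*np.sin(a+v[2]),z]
            o.append(project(c,X)[0]-uv)
        return np.concatenate(o)
    s=least_squares(f,list(guess[:3])+[np.radians({"pol":238,"tab":242,"iris":131}[k]) for k in used],loss="soft_l1")
    return s.x,{k:np.degrees(s.x[3+i]) for i,k in enumerate(used)},f(s.x).reshape(-1,2).round(1).tolist()
E
python3 - <<'E'
from ov import *
c=pickle.load(open("wrist5.pkl","rb")); p=np.load("fit.npy")
G=np.degrees(np.radians(150)-.95)
d=lambda x,y:np.degrees(np.arctan2(y,x))
x,a,res=refit(c,p,[(np.hypot(.12,.11),d(-.12,-.11),.05,(255,80)),(.0715,G,.058,(533,73)),(0,0,.104,(471,138)),(.098,"pol",.097,(328,141)),(.043,"pol",.101,(408,141))])
print(x[:3],a,res); np.save("fit5.npy",x[:3])
overlay(c,x,a["pol"],242,131.2,(290,0,265,200),3,"pics/ov5.png")
E
```

```text
[ 0.57478747  0.01529589 -0.00771286] {'pol': np.float64(238.72369095929915)} [[-1.8, -0.1], [-1.5, 1.0], [0.9, -0.1], [1.0, 0.4], [0.2, -1.5]]
```

View pics/ov5.png

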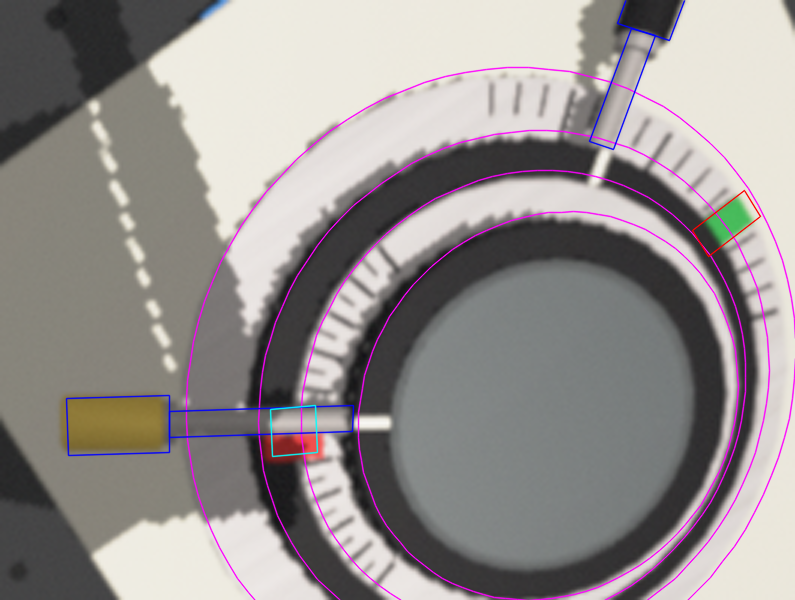

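```bash
python3 -m inch '[[0,-4,0,0,0],[0,-8,0,0,0],[0,-9,3,0,0],[0,-9,6,0,0],[0,-9,9,0,0]]';python3 -m inch '[[0,0,3,0,0],[0,0,6,0,0],[0,0,7,0,0],[0,0,7,0,0],[0,0,7,0,0]]'; python3 -m inch '[[0,0.5,0,0,0],[0,1,0,0,0],[0,1.5,0,0,0],[-0.02,1.7,0,-1,0],[-0.05,1.85,0,-2,0]]'; python3 -m inch '[[-0.02,0.17,0,-1,0],[-0.05,0.34,0,-2,0],[-0.05,0.34,0,-2,0],[-0.05,0.34,0,-2,0]]'; python3 -m inch '[[0,-1,0,0,0],[0,-1.5,0,0,0],[0,-1.5,-4,0,0],[0,-1.5,-8,0,0],[0,-1.5,-12,0,0]]'; python3 -m inch '[[0,4,-2,0,0],[0,8,-4,0,0],[0,9,-4,0,0],[0,9,-4,0,0],[0,9,-4,0,0]]';python3 - <<'E'
from plant import vision
from h import *
for n in ("wrist","side"):
  c=vision.read_camera(n); pickle.dump(c,open(n+"6.pkl","wb")); im=c["image"][:,:,::-1]
  if n=="side": im=cv2.resize(im[190:310,240:400],(800,600),interpolation=cv2.INTER_CUBIC)
  cv2.imwrite(f"pics/{n}6.png",im)
E
```

```text
clock: 8.98
position: [0.4952, -0.0477, 0.1725]
tcp_rot: [3.139, -0.001, 0.993]
ft_force: [0.4, 0.7, 0.8]
grip_width: -0.0003
clock: 9.4
position: [0.4965, -0.0489, 0.103]
tcp_rot: [3.141, -0.0, 0.992]
ft_force: [0.2, -0.7, 0.7]
grip_width: -0.0
clock: 9.82
position: [0.5128, -0.0601, 0.1031]
tcp_rot: [3.141, -0.001, 1.028]
ft_force: [-1.1, 1.0, 0.7]
grip_width: 0.0002
clock: 10.15
position: [0.5148, -0.0622, 0.1022]
tcp_rot: [3.141, 0.0, 1.061]
ft_force: [-0.2, -0.2, -0.2]
grip_width: 0.0002
clock: 10.57
position: [0.4998, -0.054, 0.2224]
tcp_rot: [-3.138, 0.001, 1.062]
ft_force: [1.4, -0.2, -0.1]
grip_width: 0.0003
clock: 10.98
position: [0.5797, -0.0984, 0.2616]
tcp_rot: [-3.14, 0.0, 1.061]
ft_force: [1.0, 0.2, -0.2]
grip_width: -0.0004
```

View pics/wrist6.png

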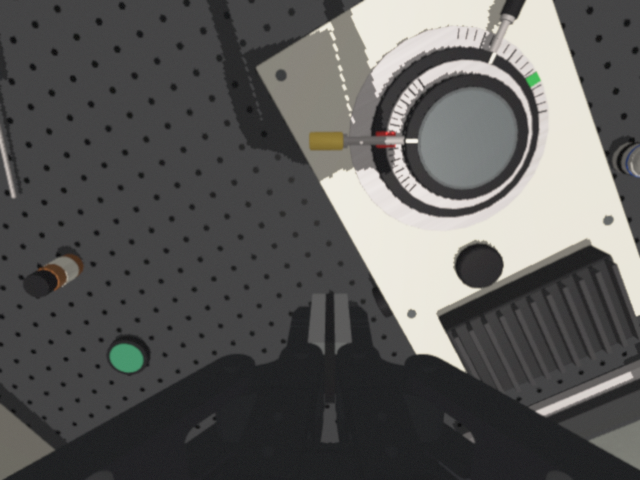

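View pics/side6.png

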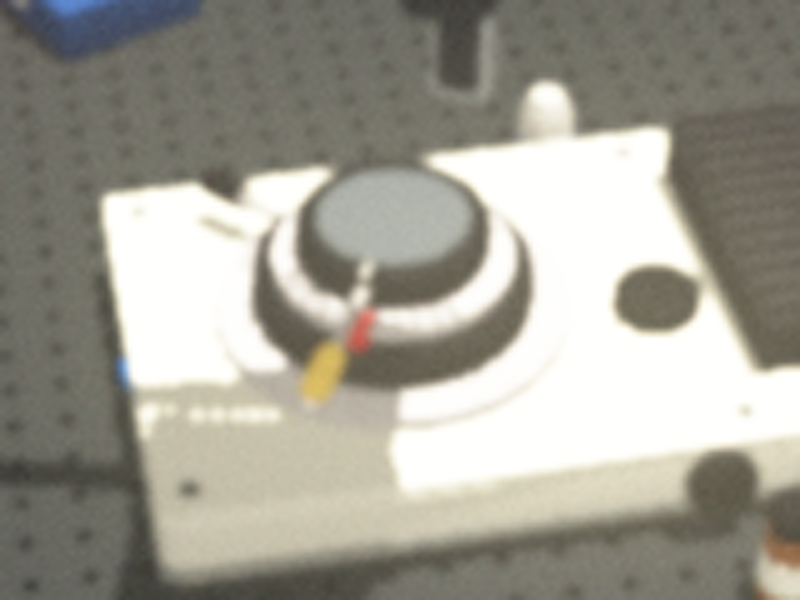

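The wrist view has the rod (row 141) crossing the red tab at (387,139), with red on both sides of it. Checking the residual with an overlay.

Run:
```python
from ov import *
c=pickle.load(open("wrist6.pkl","rb")); p=np.load("fit5.npy")
G=np.degrees(np.radians(150)-.95)
d=lambda x,y:np.degrees(np.arctan2(y,x))
x,a,res=refit(c,p,[(np.hypot(.12,.11),d(-.12,-.11),.05,(257,67)),(.0715,G,.058,(533,79)),(0,0,.104,(468,139)),(.098,"pol",.097,(326,141)),(.043,"pol",.101,(406,141))])
print(x[:3],a,res); np.save("fit6.npy",x[:3])
overlay(c,x,a["pol"],a["pol"],131.2,(340,100,100,75),8,"pics/ov6.png")
im=c["image"][:,:,::-1][100:175,320:420]; cv2.imwrite("pics/z6.png",cv2.resize(im,None,fx=8,fy=8,interpolation=cv2.INTER_CUBIC))
```

```text
[ 0.57526034  0.01491625 -0.00114807] {'pol': np.float64(242.13334809962745)} [[-1.3, -0.1], [-2.0, 1.3], [0.9, -0.3], [1.7, 0.3], [0.0, -1.1]]
```

View pics/ov6.png

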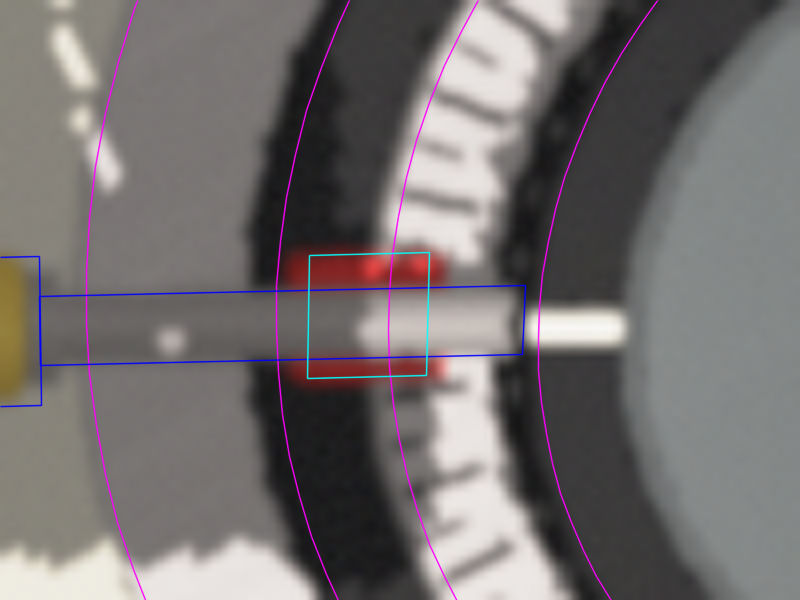

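The lever is within about 0.3° of the tab, and the tab has not moved. Next is the iris, pushed with the same fingertip face (tool yaw about 131°).

```bash
python3 -m inch '[[2.1,-3.3,0,-7,0],[4.2,-6.6,0,-14,0],[6.4,-9.9,0,-21,0],[8.5,-13.1,0,-28,0],[10.6,-16.3,0,-35,0]]';  python3 -m inch '[[0,0,3,-7,0],[0,0,6,-14,0],[0,0,6,-21,0],[0,0,6,-28,0],[0,0,6,-35,0]]'; python3 -m inch '[[0,0,0,0,0],[0,0,0,0,0]]'
python3 - <<'E'
from plant import vision,arm
from h import *
print(arm.get_state()["q"])
for n in ("wrist","side"):
  c=vision.read_camera(n); pickle.dump(c,open(n+"7.pkl","wb")); im=c["image"][:,:,::-1]
  if n=="side": im=cv2.resize(im[150:330,220:460],(800,600),interpolation=cv2.INTER_CUBIC)
  cv2.imwrite(f"pics/{n}7.png",im)
E
```

```text
clock: 11.5
position: [0.4867, 0.0752, 0.2615]
tcp_rot: [-3.14, -0.0, 1.678]
ft_force: [1.2, 0.5, 0.6]
grip_width: 0.0002
clock: 11.92
position: [0.4871, 0.0742, 0.2007]
tcp_rot: [-3.139, -0.002, 2.291]
ft_force: [-1.2, 0.1, 1.1]
grip_width: -0.0
clock: 12.08
position: [0.4883, 0.0738, 0.2019]
tcp_rot: [-3.141, -0.0, 2.281]
ft_force: [1.1, -0.1, 1.0]
grip_width: 0.0002
[ 3.51809842e-02 -2.50454188e-02  1.57194661e+00 -2.88175725e-05
  1.59551181e+00 -2.24549594e+00]
```

View pics/side7.png

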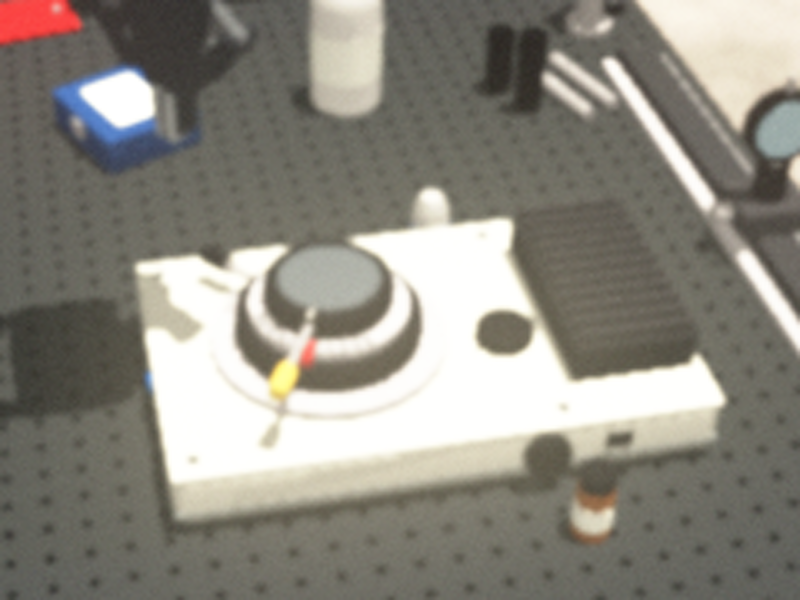

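View pics/wrist7.png

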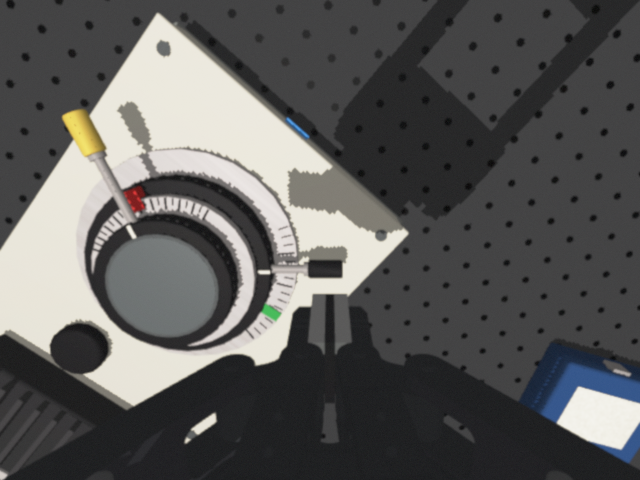

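Run:
```python
from ov import *
c=pickle.load(open("wrist7.pkl","rb"))
for z in (.186,.072): print(z,project(c,[.4885,.0738,z]))
X=atz(c,(325,269),.072); print("knob",X)
p=np.load("fit6.npy");d=X[:2]-p[:2];print(np.hypot(*d),np.degrees(np.arctan2(d[1],d[0])))
y=np.array([np.sin(2.285),-np.cos(2.285)]);xx=np.array([np.cos(2.285),np.sin(2.285)])
e=X[:2]-[.4885,.0738]; print("tool x,y of knob",e@xx,e@y)
```

```text
0.186 [[327.18203119 313.31623469]]
0.072 [[328.04194814 231.40944033]]
knob [0.51053191 0.08990377 0.072     ]
0.0990600741200476 130.8004132266326
tool x,y of knob -0.0022629973227385083 0.02719586787878342
```

Measured knob is 27 mm ahead of the fingertip at radius 99 mm, as it must be. Descending and pushing.

```bash
python3 -m inch '[[0,0,3,0,0],[0,0,6,0,0],[0,0,9,0,0],[0,0,11.5,0,0],[0,0,12.2,0,0]]'; python3 -m inch '[[0,0,0,0,0],[0,0.3,0,0,0],[0,0.6,0,0,0],[0,0.9,0,0,0],[0,0.9,0,0,0]]'; for i in 1 2; do  python3 -m inch '[[0.04,0.27,0,1.5,0],[0.08,0.54,0,3,0],[0.11,0.81,0,4.5,0],[0.13,1.08,0,6,0],[0.14,1.35,0,7.5,0]]'; done
python3 - <<'E'
from plant import vision,arm
from h import *
for n in ("wrist","scene"):
  c=vision.read_camera(n); pickle.dump(c,open(n+"8.pkl","wb")); im=c["image"][:,:,::-1]
  if n=="scene": im=cv2.resize(im[150:330,220:460],(800,600),interpolation=cv2.INTER_CUBIC)
  cv2.imwrite(f"pics/{n}8.png",im)
E
```

```text
clock: 12.6
position: [0.4861, 0.0733, 0.0756]
tcp_rot: [-3.135, -0.005, 2.281]
ft_force: [-0.7, -0.9, -0.5]
grip_width: -0.0002
clock: 13.02
position: [0.4981, 0.0797, 0.0823]
tcp_rot: [3.139, 0.003, 2.283]
ft_force: [-0.1, -0.4, 0.2]
grip_width: -0.0001
clock: 13.43
position: [0.5063, 0.0891, 0.0814]
tcp_rot: [3.141, 0.001, 2.151]
ft_force: [-0.5, -0.9, -0.4]
grip_width: 0.0003
clock: 13.85
position: [0.5168, 0.0977, 0.0814]
tcp_rot: [3.141, 0.001, 2.02]
ft_force: [-1.2, -1.6, 0.0]
grip_width: -0.0002
```

View pics/scene8.png

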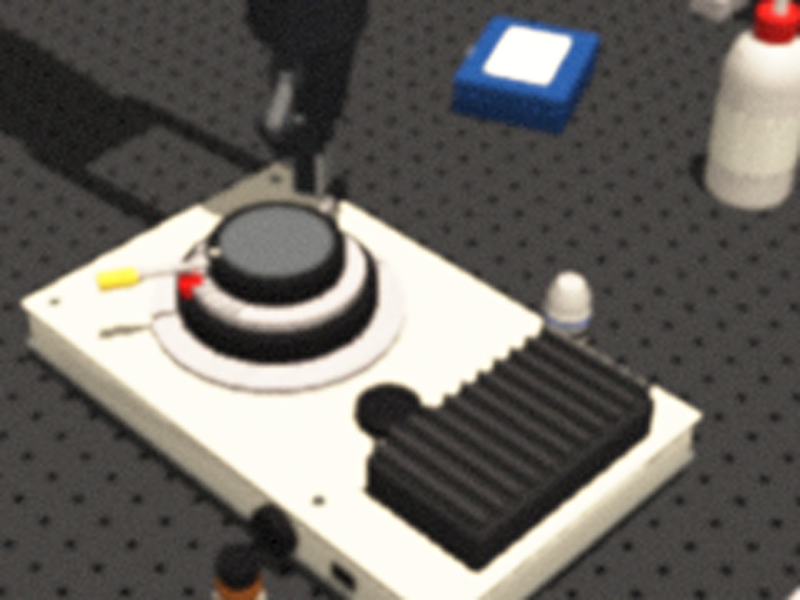

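View pics/wrist8.png

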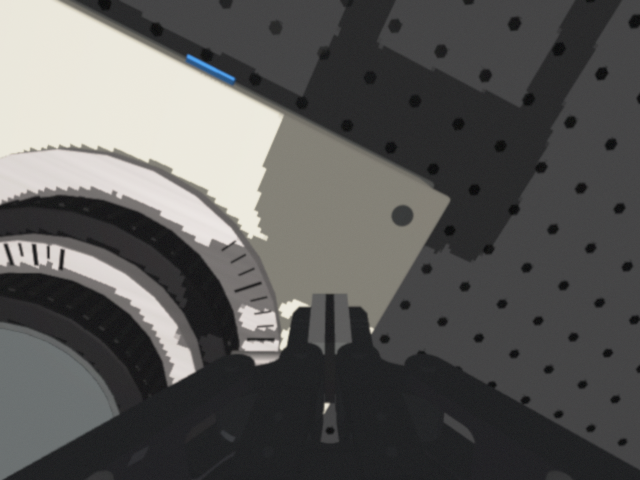

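Contact holds: about 2 N on the sensor, and the iris rod shows at (262,352) just ahead of the finger.

```bash
for i in 1 2; do  python3 -m inch '[[0.04,0.27,0,1.5,0],[0.08,0.54,0,3,0],[0.11,0.81,0,4.5,0],[0.13,1.08,0,6,0],[0.14,1.35,0,7.5,0]]'; done; python3 -m inch '[[0,-1,0,0,0],[0,-1.5,0,0,0],[0,-1.5,-4,0,0],[0,-1.5,-8,0,0],[0,-1.5,-12,0,0]]'; python3 -m inch '[[0,4,-3,0,0],[0,7.5,-6,0,0],[0,7.5,-6,0,0],[0,7.5,-6,0,0],[0,7.5,-6,0,0]]'
python3 - <<'E'
from plant import vision,arm
from h import *
for n in ("wrist",):
  c=vision.read_camera(n); pickle.dump(c,open(n+"9.pkl","wb")); im=c["image"][:,:,::-1]
  cv2.imwrite(f"pics/{n}9.png",im)
E
```

```text
clock: 14.37
position: [0.5279, 0.1048, 0.0809]
tcp_rot: [3.141, 0.001, 1.89]
ft_force: [-1.2, -0.6, 1.9]
grip_width: 0.0002
clock: 14.78
position: [0.5402, 0.1104, 0.0809]
tcp_rot: [3.141, 0.0, 1.759]
ft_force: [-0.8, -0.8, 1.2]
grip_width: 0.0
clock: 15.2
position: [0.5234, 0.1076, 0.2007]
tcp_rot: [-3.139, -0.0, 1.761]
ft_force: [1.2, -0.4, 0.4]
grip_width: 0.0001
clock: 15.62
position: [0.5985, 0.1218, 0.2603]
tcp_rot: [-3.141, -0.0, 1.76]
ft_force: [-0.8, 0.2, -1.2]
grip_width: 0.0001
```

View pics/wrist9.png

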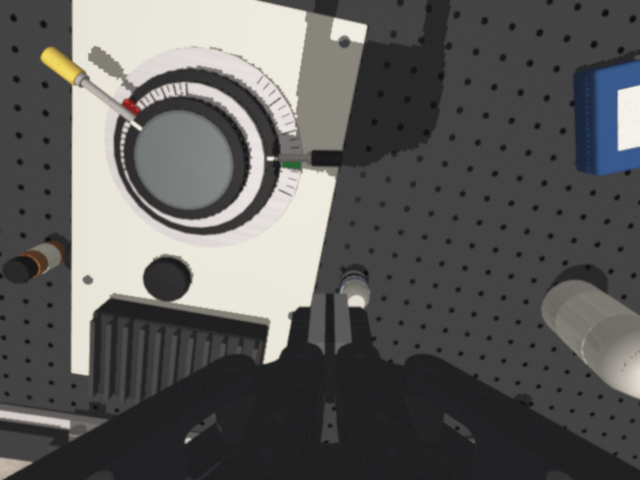

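Now the black knob is at (327,158), its rod runs along row 158, and the green line lies just beyond at (291,164).

Run:
```python
from ov import *
c=pickle.load(open("wrist9.pkl","rb")); p=np.load("fit6.npy")
G=np.degrees(np.radians(150)-.95)
d=lambda x,y:np.degrees(np.arctan2(y,x))
x,a,res=refit(c,p,[(np.hypot(.12,.11),d(-.12,.11),.05,(366,24)),(0,0,.104,(187,160)),(.100,"iris",.072,(327,158)),(.059,"iris",.078,(269,158))])
print(x[:3],a,G,res)
overlay(c,x,242.1,242.1,a["iris"],(240,120,120,80),6.6,"pics/ov9.png")
```

```text
[ 0.57467637  0.0131608  -0.00666373] {'iris': np.float64(100.27783811629578)} 95.5690094625718 [[1.2, -0.6], [-3.8, 0.8], [-1.0, -0.0], [3.4, -0.0]]
```

View pics/ov9.png

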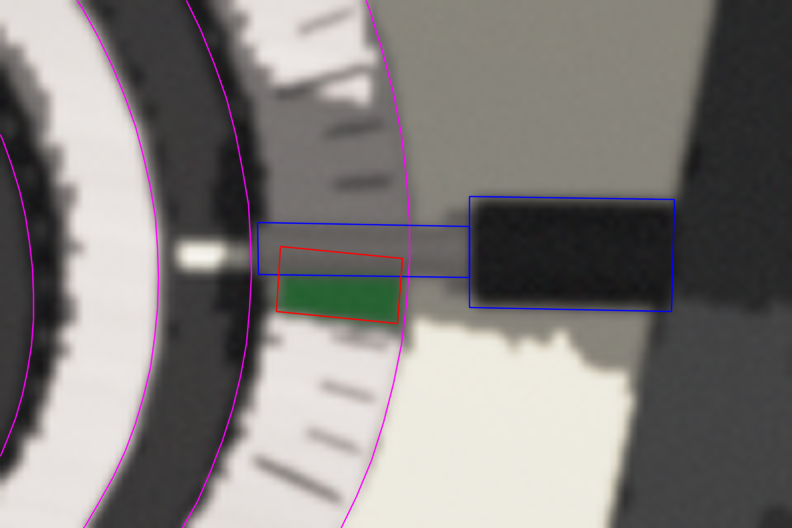

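```bash
python3 -m inch '[[0,-4,0,0,0],[0,-7.5,0,0,0],[0,-7.5,3,0,0],[0,-7.5,6,0,0],[0,-7.5,9,0,0]]';python3 -m inch '[[0,0,3,0,0],[0,0,6,0,0],[0,0,8.5,0,0],[0,0,9,0,0],[0,0,9,0,0]]'; python3 -m inch '[[0,0.5,0,0,0],[0,1,0,0,0],[0,1.5,0,0,0],[0.03,1.7,0,1.2,0],[0.06,1.92,0,2.4,0]]'; python3 -m inch '[[0.03,0.21,0,1.2,0],[0.06,0.42,0,2.3,0],[0.06,0.42,0,2.3,0],[0.06,0.42,0,2.3,0]]'; python3 -m inch '[[0,-1,0,0,0],[0,-1.5,0,0,0],[0,-1.5,-4,0,0],[0,-1.5,-8,0,0],[0,-1.5,-12,0,0]]'; python3 -m inch '[[0,4,-3,0,0],[0,7.5,-6,0,0],[0,7.5,-6,0,0],[0,7.5,-6,0,0],[0,7.5,-6,0,0]]'
python3 - <<'E'
from plant import vision
from ov import *
for n in ("wrist","side","scene"):
  c=vision.read_camera(n); pickle.dump(c,open(n+"10.pkl","wb")); im=c["image"][:,:,::-1]
  cv2.imwrite(f"pics/{n}10.png",im)
c=pickle.load(open("wrist10.pkl","rb"))
overlay(c,np.load("fit6.npy"),242.1,242.1,95.57,(0,0,400,300),2,"pics/ov10.png")
E
```

```text
clock: 16.08
position: [0.5229, 0.1075, 0.1688]
tcp_rot: [-3.141, 0.0, 1.76]
ft_force: [1.2, -0.0, -0.5]
grip_width: -0.0001
clock: 16.5
position: [0.5217, 0.1074, 0.0769]
tcp_rot: [-3.134, -0.001, 1.76]
ft_force: [-0.7, 0.4, 1.0]
grip_width: -0.0003
clock: 16.92
position: [0.5451, 0.112, 0.0816]
tcp_rot: [3.14, 0.0, 1.716]
ft_force: [-1.7, -0.0, 0.3]
grip_width: -0.0
clock: 17.25
position: [0.5484, 0.1132, 0.0802]
tcp_rot: [3.141, 0.0, 1.678]
ft_force: [-0.1, 0.1, -0.1]
grip_width: -0.0001
clock: 17.67
position: [0.5313, 0.1114, 0.2003]
tcp_rot: [-3.138, -0.0, 1.678]
ft_force: [1.2, -0.1, 0.6]
grip_width: 0.0
clock: 18.08
position: [0.6074, 0.1195, 0.2601]
tcp_rot: [-3.141, 0.0, 1.677]
ft_force: [-0.9, 0.4, 0.1]
grip_width: 0.0002
```

View pics/wrist10.png

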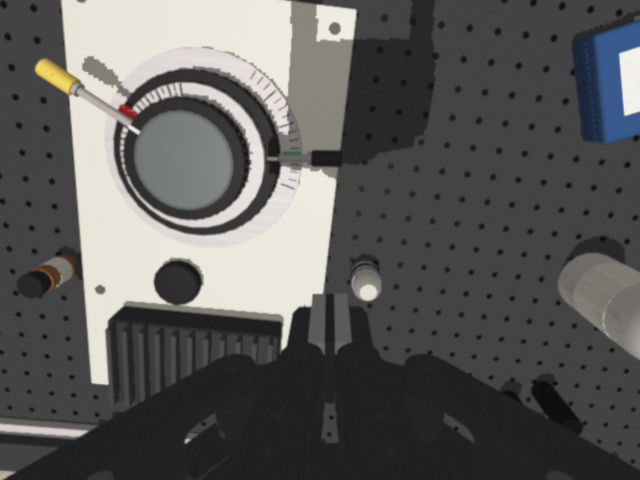

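View pics/side10.png

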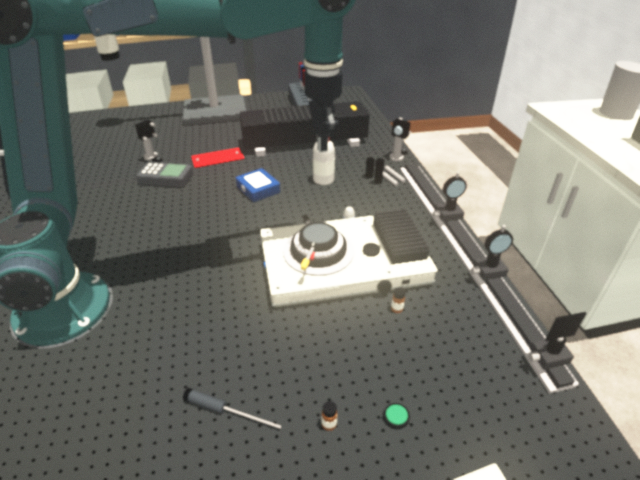

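View pics/ov10.png

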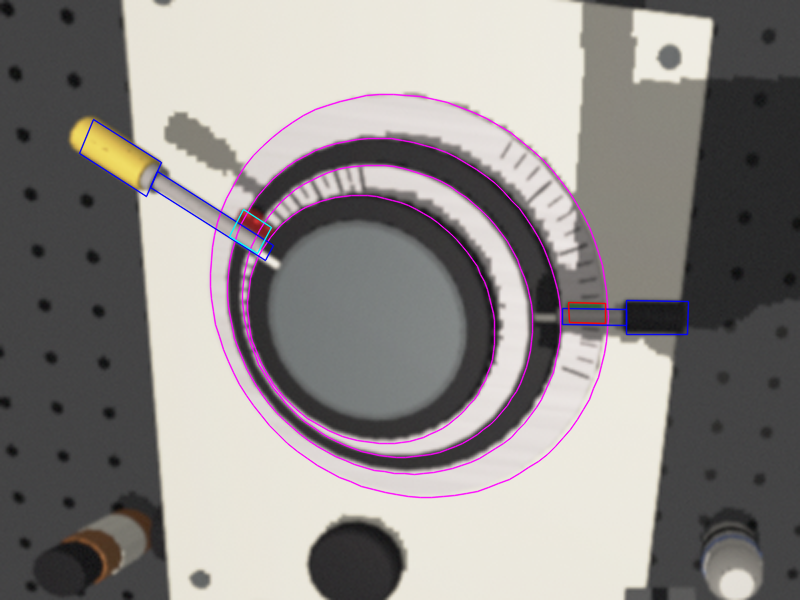

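Run:
```python
from ov import *
c=pickle.load(open("wrist10.pkl","rb")); p=np.load("fit6.npy")
for n,pts in {"iris":[(.100,"iris",.072,(327.3,158.2)),(.0595,"iris",.078,(271.5,158.7))]}.items():
  d=lambda x,y:np.degrees(np.arctan2(y,x))
  x,a,res=refit(c,p,[(np.hypot(.12,.11),d(-.12,.11),.05,(356,9)),(np.hypot(.12,.11),d(-.12,.11),.05,(356,9)),(0,0,.104,(186,159))]+pts); print(x[:3],a,res)
overlay(c,x,242.1,242.1,95.57,(250,120,120,80),6.6,"pics/ov10b.png")
```

```text
[ 0.57505395  0.01322359 -0.00746738] {'iris': np.float64(95.75302096548164)} [[0.5, -0.4], [0.5, -0.4], [-2.8, 2.6], [-1.2, 0.1], [1.5, -0.2]]
```

View pics/ov10b.png

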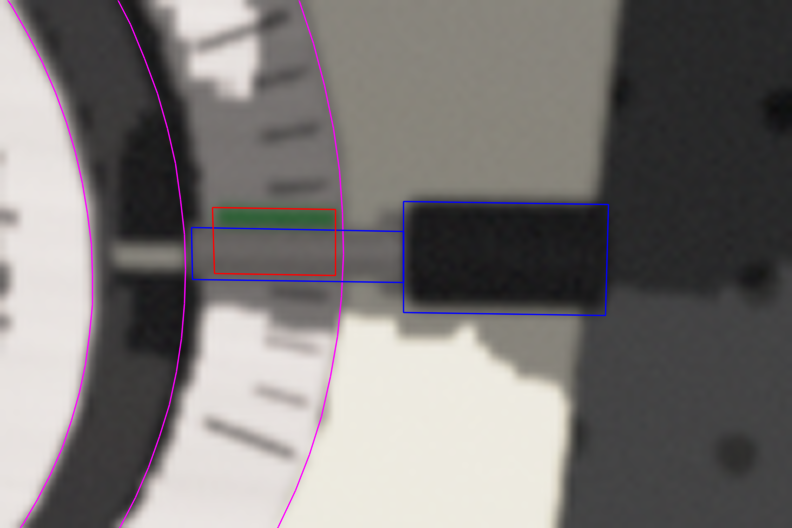

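The iris overlay agrees: the green line edge and the rod both sit on the model at 0.95 rad, and the fit gives 95.75° against 95.57°. The robot stands clear at z 0.26, so I'm handing it in.

```bash
python3 -c "
from plant import workorder; print(workorder.sign_off())"
```

```text
the job is handed in; nothing more can be done
None
```

Both levers are set, in the order asked, and the job is handed in at about 18 s on the robot's clock.

- **Yellow (polariser) lever:** I pushed it about 43° with the shut fingertips, with no pinching. The last close overlay put the rod centred over the red tab to about 0.3°. The tab showed no movement in the pictures.
- **Black (iris) lever:** I pushed it about 35° to the green line. The last fit gave 95.75° against the 95.57° target, a difference of about 0.2°.
- **Forces and surroundings:** The force readings, taken at the end of each move, stayed within about 3 N. The final pictures show the loose objects in view standing where they were, judged by eye. The arm finished clear of everything, with the tool 0.26 m above the table.
- **Where checks disagreed:** The cameras differed by 2–3 mm on the position of the ring axis, and tab readings from single views varied by up to 2.5°. I therefore set each lever against its own mark in the same picture instead of using absolute angles. The yellow lever was not zoomed in on again after the iris push. The last wide view still shows it over the tab.

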